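# Clamp the filter cartridge with its second U-bolt

### The job

Take the larger of the two U-bolts off the cross rod and fit it on the open saddle of the filter cradle: astride the cartridge, both legs together through the two holes of the clamp plate, and push it home until both legs snap into the spring wires below and stay, pressing the cartridge into its rubber like the one already fitted; then let go. The clamp plate slides along the cartridge and its holes must be found, and neither the plate nor the cartridge may ever take more than 25 N. Leave the small U-bolt hanging and the other bench things where they are.

Things in the scene. Friction and masses are not known exactly. Their poses are not given: they have to be found in the camera images.
- ubolt_bend (a point): Larger U-bolt, 10 mm steel bar, 110 g, hung legs down. Point: centre of its bend, where the straight legs begin; crown underside 21 mm above, top 31. Legs 26 mm either side along x (62 mm over the outside, 42 inside), tips 50 mm below, tapered to 7 mm. z up, y square to its plane. Grip it here across both legs (firmly, they are round); fingertips must end within 20 mm below this to clear the plate.
- small_ubolt_bend (a point): Smaller U-bolt, 8 mm bar, 42 mm over the outside of its legs; point: centre of its bend, tips 38 mm below. Hangs on the same rod 70 mm from the larger one; either may be nearer the upright. Leave it there.
- stand: Fixed rod stand, orange foot, dark upright 185 mm tall, level 12 mm steel cross rod, axis 140 mm above the bench. Origin on the bench; rod runs along y from a black end stop at y -75 to -83 mm to the upright at y +115 mm. The U-bolts hang at y -40 and +30 mm, their planes square to the rod.
- cradle: Fixed filter cradle: aluminium rail 40 x 300 x 20 mm along y, saddle pedestals at y +75 mm (open) and -75 mm (U-bolt fitted), clear cartridge 38 mm in diameter lying along y, axis 97 mm above the bench, 43 mm end caps beyond y +-113 mm. Origin on the bench under the middle, z up. The cartridge beds in rubber: pressed down it gives 1 mm per 2.5 N, up to 6 mm, then is hard.
- saddle (a point): Fixed point of the cradle at the open saddle, on the cartridge's centre line in plan, at the clamp plate's top (67 mm up). The steel plate (90 mm along x, 64 along y, 8 thick) has two 11.5 mm chamfered through holes at x +-26 mm, mid-length. It slides, stiffly (2.5 N), up to 13 mm either way along y and stands off centre; this point does not tell where it stands: see it or feel for it.
- home (a point): Fixed point 25 mm above point saddle: the bend centre's height when home (y may differ, with the plate), leg tips 25 mm below the plate's top. The crown meets the cartridge at 28 mm. Spring wires below the plate meet the tips at 36 mm and resist with 5 to 15 N; to snap fully under the legs' shoulders the bend must be pressed to 24 mm (8 to 15 N in all); it springs back to about 25.5.
- spanner: Steel spanner 160 mm long lying on the bench, origin at its middle underneath. Bystander.
- reagent: Glass bottle with blue cap, 60 mm in diameter, 130 mm tall, origin under its middle. Bystander.
- beaker: Open glass beaker, 68 mm in diameter, 85 mm tall, origin under its middle. Bystander.
Mind the look-alikes: they are no part of the job. Leave any blue look-alike of the part that bears ubolt_bend alone.

How it is judged:
By the outcome, as a careful person would: the job done as asked, in the order asked, and still so for the second after the job is handed in, with the robot touching nothing.
It also fails if it takes over 58 s, if anything falls off the work surface, if the arm or the gripper's body presses on something with over 40 N, if the wrist force passes 120 N, or if a joint passes its speed limit or range.

### The arm

A 6-joint arm with a two-finger parallel gripper is mounted at the origin on the work surface. World frame = base frame: x ahead of the robot, y to its left, z up, the work surface at z = 0. Lengths are in m, angles in rad, forces in N, time in s.
With the tool pointing down it reaches from about 0.375 to 0.9 m from the base axis. Payload 3.1 kg.
Tool frame: the origin (TCP) lies midway between the tips of the shut fingers; the grasp point (between the pads) lies 19 mm behind it (pinch_z is the distance from the TCP to the grasp point, in m); z points along the fingers, y is the line along which they close (so a half turn about z gives the same grasp; the last joint's range is limited). The gripper opens to 85 mm and grips with 20 to 120 N. Pads are 22 mm wide; open, the fingers measure 114 mm over their backs; the gripper's body (76 mm by 85 mm) begins 54 mm behind the grasp point. The pads swing forward as they close: fully open they stand 13 mm farther back than shut.
Start: joints at [-0.178, 0.527, 1.433, -0, 1.181, -0.178], TCP at [0.625, 0, 0.231] pointing down, gripper open.
Joint ranges: [-3.08, 3.08], [-0.75, 2.2], [0.22, 2.44], [-1.43, 4.57], [0, 2.65], [-2.85, 2.85]. Speed limits (rad/s): [2.79, 2.79, 3.14, 3.14, 3.14, 3.14].

### API

Orientations are given as a unit quaternion [x, y, z, w].
In Python, from station import sense, snapshot, camera_params, sign_off, pinch_z gives the robot as it stands. The module is installed in compiled form; this text tells all that it offers.
- The arm moves only by the shell command python3 -m handwheel 'ROWS' [FORCE]. ROWS is JSON, a list that holds one entry, the list of rows, each a list of 7 numbers: the turn, a rotation vector about the tool's x, y, z in degrees, then the shift along the tool's x, y, z in m, then the opening, from 0 (shut) to 1 (fully open). A call has 1 to 20 rows; each row shifts and turns the commanded pose from where the row before left it, along the tool's axes as they then stand; what a row does not reach is not made up. A row lasts 1/8 s, in which the tool goes at most 62.5 mm and 10.7 degrees, less where a joint would pass 70% of its speed; a pose out of reach is approached as far as the arm can. A call with a gripper value outside its range is refused whole. The fingers move at their own pace and stop on an object; FORCE is the grip in N (left out, the last holds). Time passes only in rows, so rows that do not move let the fingers close. It gives the time, the measured TCP pose, the force, the opening and the grip force at its end, in the units of the state.
- sense(): the state, without advancing time (a new reading comes with each control period).
- snapshot(name): name is "scene" or "side" or "wrist"; returns the picture (400x640x3 uint8, red, green, blue); there is no depth.
- camera_params(name): a dict with "fx", "fy", "cx", "cy" (pixels), "world_to_cam" (4x4, takes a point from world to camera coordinates); the wrist camera has in their place "mount" (4x4, takes a point from camera to tool coordinates, whose origin is the TCP and whose axes are the flange's). Camera axes: x right, y down, z forward; pixel columns grow to the right and rows downward; lengths in m; the calibration is good to about 2 mm. A picture is of the moment at which its call begins: read the wrist's pose just before it. camera_params takes no time and is no camera call.
- sign_off(): hands the job in; it is judged then, once.
The state is a dict: "t": time; "q": joint angles; "qd": joint speeds; "tau": joint torques, N m; "tcp_pos": TCP position; "tool_rot": TCP orientation; "force": force on the tool from outside, world axes, zero at the start; "ft_torque": the same for the moment, N m; "finger_gap": opening from 0.0 (shut) to 1.0 (fully open); "gripper_force": force on a finger pad.
Only numpy, scipy, OpenCV 4.12 (cv2) and the standard library are available. Lean on these libraries where they do the work, as an engineer would, in place of code of your own. Each camera call takes 0.05 s, during which the arm holds its last target. There are 200 camera calls.

## Working session

There is one attempt and no reset: what is moved stays moved. The work goes in short steps, Python scripts to look and compute and a shell command to move; the robot and the scene stay as the last step left them, time stands still between calls to the robot, and variables do not carry over. Pictures are saved under pics/ and viewed, at most 12 in all, crops included, and the job is handed in when it is done.

```bash
mkdir -p pics; cat > h.py <<'E'
import numpy as np, cv2
from scipy.spatial.transform import Rotation as R
from station import sense, snapshot, camera_params, sign_off, pinch_z
def snap(n,f):
    im=snapshot(n); cv2.imwrite('pics/'+f,im[:,:,::-1]); return im
def cam(n,s=None):
    p=camera_params(n); K=np.array([[p['fx'],0,p['cx']],[0,p['fy'],p['cy']],[0,0,1]])
    if n=='wrist':
        T=np.eye(4);T[:3,:3]=R.from_quat(s['tool_rot']).as_matrix();T[:3,3]=s['tcp_pos'];M=T@np.array(p['mount'])
    else: M=np.linalg.inv(np.array(p['world_to_cam']))
    return K,M
def ray(c,u,v):
    K,M=c; d=M[:3,:3]@np.linalg.inv(K)@[u,v,1]; return M[:3,3],d/np.linalg.norm(d)
def plane(c,u,v,z):
    o,d=ray(c,u,v); return o+d*(z-o[2])/d[2]
def tri(c1,p1,c2,p2):
    o1,d1=ray(c1,*p1);o2,d2=ray(c2,*p2)
    A=np.array([d1,-d2]).T; t=np.linalg.lstsq(A,o2-o1,rcond=None)[0]
    a,b=o1+t[0]*d1,o2+t[1]*d2; return (a+b)/2,np.linalg.norm(a-b)
def proj(c,P):
    K,M=c; q=np.linalg.inv(M)@np.r_[P,1]; q=K@q[:3]; return q[:2]/q[2]
E
python3 - <<'E'
from h import *
s=sense();print(s)
a=snap('scene','a.png');b=snap('side','b.png')
w=snap('wrist','w.png')
for n in('scene','side'):
    K,M=cam(n);print(n,K[0],M.round(3).tolist())
print(camera_params('wrist'),pinch_z)
E
```

```text
{'t': 0.0, 'q': array([-1.78507516e-01,  5.28500358e-01,  1.43391798e+00,  3.11755691e-06,
        1.18141439e+00, -1.78501332e-01]), 'qd': array([0.0009568 , 0.00076763, 0.0005603 , 0.00078009, 0.00029362,
       0.00110085]), 'tau': array([ 2.50220628e-04, -4.42344439e+01, -1.78024775e+01, -2.06930472e-04,
        8.36740597e-03,  2.24214921e-05]), 'tcp_pos': array([6.24269786e-01, 1.57387116e-04, 2.30307644e-01]), 'tool_rot': array([ 7.07108943e-01,  7.07103732e-01, -6.37594028e-04, -9.20846903e-04]), 'force': array([ 0.14308985, -0.23166584,  0.60810775]), 'ft_torque': array([-0.01278252,  0.02098526, -0.01072395]), 'gripper_force': 0.0, 'finger_gap': 0.9989629747211982}
scene [402.92120744   0.         317.3305937 ] [[-0.411, 0.74, -0.532, 1.008], [0.912, 0.323, -0.254, 0.207], [-0.017, -0.59, -0.807, 0.723], [0.0, 0.0, 0.0, 1.0]]
side [472.63232527   0.         318.47809181] [[-0.963, -0.128, 0.236, 0.351], [-0.268, 0.531, -0.804, 0.766], [-0.023, -0.838, -0.546, 0.609], [0.0, 0.0, 0.0, 1.0]]
{'fx': 321.9868087138719, 'fy': 321.9868087138719, 'cx': 322.34870150777425, 'cy': 198.17525386778803, 'mount': array([[-1.37704053e-03, -9.47546104e-01, -3.19616152e-01,
         8.21230240e-02],
       [ 9.99998502e-01, -9.69687335e-04, -1.43364160e-03,
         2.44544254e-04],
       [ 1.04851378e-03, -3.19617647e-01,  9.47546020e-01,
        -1.42575000e-01],
       [ 0.00000000e+00,  0.00000000e+00,  0.00000000e+00,
         1.00000000e+00]])} 0.0187
```

View pics/a.png

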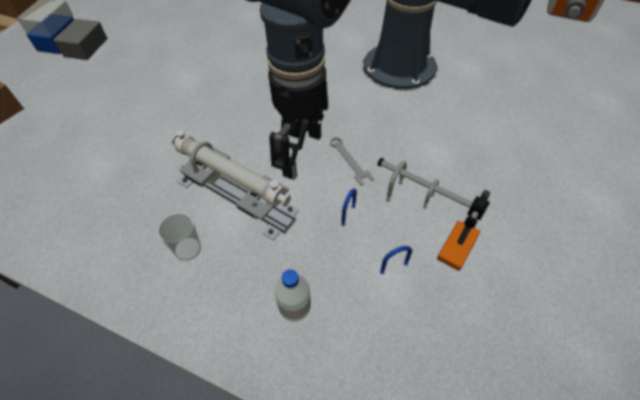

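View pics/b.png

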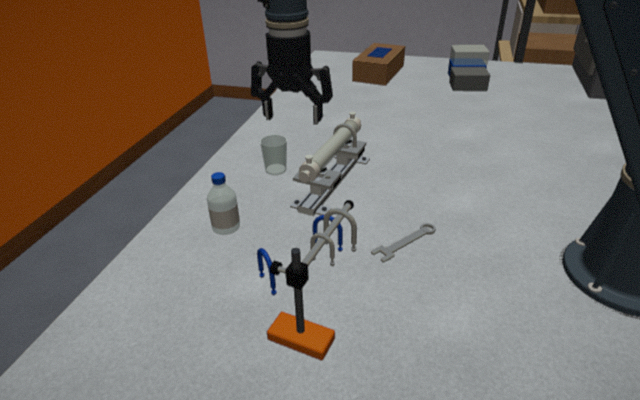

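Scene view: candidates are the larger grey U-bolt at (397,180) on the rod next to the end stop, the small grey one at (432,193) nearer the upright, blue look-alikes at (348,207) and (396,258), and the fitted U-bolt at (205,155) on the cradle. By the description I choose the grey one at (397,180), seen at (342,228) in the side view. A close crop will check that.

```bash
python3 - <<'E'
import cv2,numpy as np
a=cv2.imread('pics/a.png');b=cv2.imread('pics/b.png')
A=cv2.resize(a[145:220,365:495],(800,462),interpolation=3)[:300] 
# left: scene stand crop, right: side stand crop ; bottom: cradle crops
c=lambda im,u,v,w,h:cv2.resize(im[v:v+h,u:u+w],(400,300),interpolation=3)
cv2.imwrite('pics/c.png',np.vstack([np.hstack([c(a,370,140,120,90),c(b,290,190,80,60)]),np.hstack([c(a,165,120,140,105),c(b,280,105,100,75+35)[:300]])]))
E
```

```text
(no output)
```

View pics/c.png

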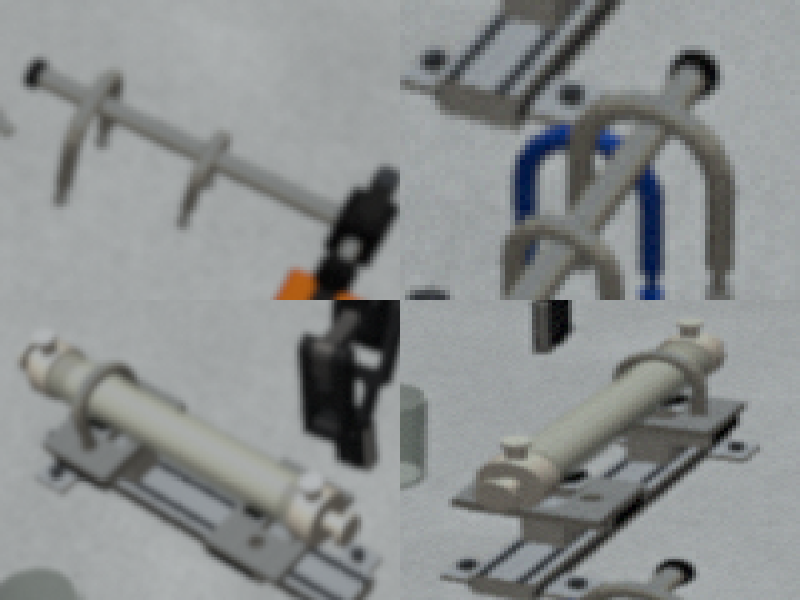

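View pics/w.png

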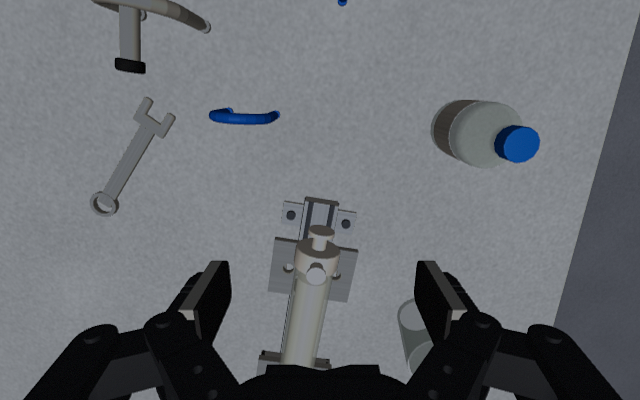

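The crop confirms it: the large grey U-bolt hangs beside the black end stop at (381,162), clearly bigger than its neighbour, and the blue ones are behind it on the bench. The wrist view shows the open clamp plate with holes near (289,268) and (337,275), and the rod end at (130,66).

```bash
python3 - <<'E'
from h import *
s=sense();W=cam('wrist',s);S=cam('scene');D=cam('side')
print('stop',plane(S,380.8,161.9,.14),plane(D,348.6,205,.14),tri(S,(380.8,161.9),D,(348.6,205)),plane(W,130,66,.14))
print('rod far',plane(S,469,201.5,.14), 'rod side',plane(D,326,233,.14))
for p in((289,268),(337,275)):print('hole',plane(W,*p,.067))
print('plate corners',[plane(W,*p,.067).round(4) for p in((274,238),(358,248),(348,302),(268,291))])
print('cart axis',plane(W,319,232,.097),plane(W,302,360,.105))
print('rail end',plane(W,321,197,.02),'reagent cap',plane(W,517,143,.13),'blue',plane(W,245,117,.04),'beaker',plane(W,412,300,.085))
im=cv2.imread('pics/w.png');cv2.imwrite('pics/d.png',cv2.resize(im[190:320,240:390],(800,693),interpolation=3)[:600])
E
```

```text
stop [0.4949323  0.09901023 0.14      ] [0.49261717 0.09945095 0.14      ] (array([0.49321323, 0.09841431, 0.13873131]), np.float64(0.0010874941969679832)) [0.49498092 0.09747874 0.14      ]
rod far [0.52132491 0.27218183 0.14      ] rod side [0.51071063 0.18564054 0.14      ]
hole [ 0.58771035 -0.10069882  0.067     ]
hole [ 0.63978957 -0.10937469  0.067     ]
plate corners [array([ 0.5732, -0.0649,  0.067 ]), array([ 0.6616, -0.0766,  0.067 ]), array([ 0.6526, -0.1442,  0.067 ]), array([ 0.5634, -0.1298,  0.067 ])]
cart axis [ 0.62083574 -0.04431183  0.097     ] [ 0.60227469 -0.18881703  0.105     ]
rail end [ 0.62221594 -0.03533717  0.02      ] reagent cap [0.77057781 0.04402467 0.13      ] blue [0.54606626 0.05625419 0.04      ] beaker [ 0.71850099 -0.12836973  0.085     ]
```

View pics/d.png

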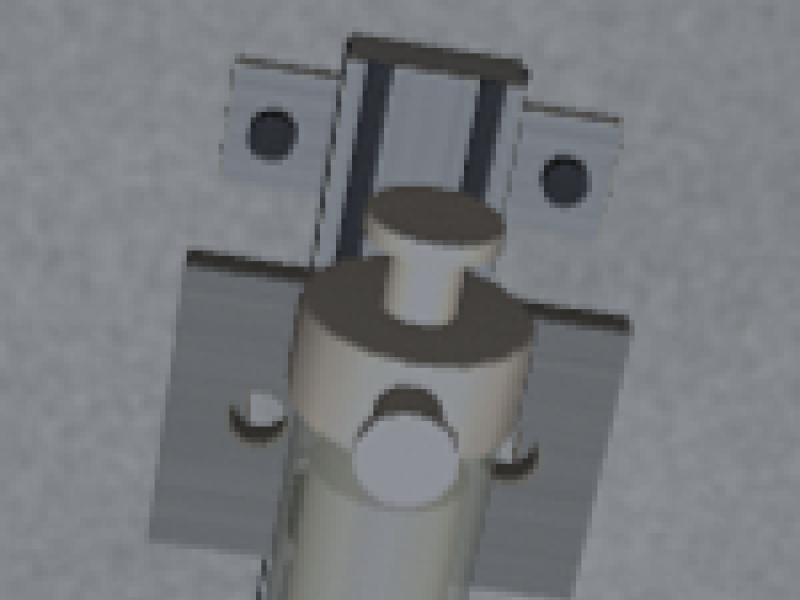

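The crop shows the plate holes at about (288.6,268) and (336.2,275.5). That puts them at (0.588,-0.101) and (0.640,-0.109), with the cradle yawed about −8.5°. The large U-bolt should be at about (0.500,0.137). I'll move above it for a closer look.

```bash
python3 -m handwheel '[[[0,0,0,0.025,-0.031,-0.005,1],[0,0,0,0.025,-0.031,-0.005,1],[0,0,0,0.025,-0.031,-0.005,1],[0,0,0,0.025,-0.031,-0.005,1],[0,0,4.3,0,0,0,1],[0,0,4.3,0,0,0,1],[0,0,0,0,0,0,1],[0,0,0,0,0,0,1]]]' 60; python3 - <<'E'
from h import *
s=sense();print(s['tcp_pos'],R.from_quat(s['tool_rot']).as_matrix().round(3).tolist(),s['force'])
im=snap('wrist','w2.png');W=cam('wrist',s)
u=np.array([.150,.989,0]);v=np.array([.989,-.150,0]);B=np.array([.4997,.137,.125])
for n,P in dict(crown=B+[0,0,.031],legL=B-.026*v,legR=B+.026*v,tipL=B-.026*v-[0,0,.05],tipR=B+.026*v-[0,0,.05]).items():print(n,proj(W,P).round())
E
```

```text
t: 1.15
tcp_pos: [0.5009, 0.1, 0.2512]
tool_rot: [0.758, 0.652, -0.0, -0.0]
force: [0.2, 0.5, 0.5]
finger_gap: 1.0
gripper_force: 0.0
[0.5008914  0.09996971 0.25116513] [[0.149, 0.989, -0.0], [0.989, -0.149, -0.0], [-0.0, -0.0, -1.0]] [0.15804918 0.48021824 0.50597526]
crown [314. 154.]
legL [283. 147.]
legR [346. 147.]
tipL [289. 139.]
tipR [342. 139.]
```

View pics/w2.png

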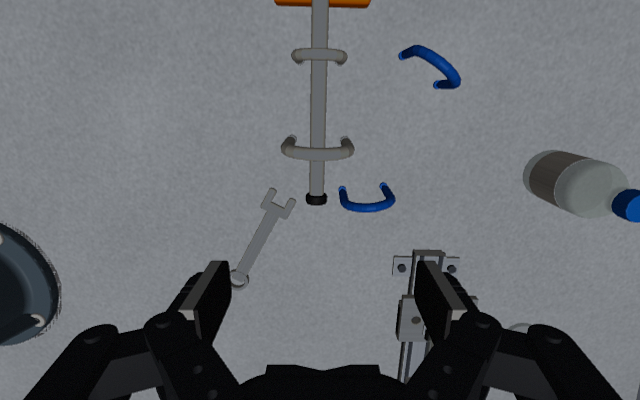

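The wrist view shows the large U-bolt crown at about (317,153), legs at about (287,145) and (348,145), and the end stop at (316,199). The small U-bolt is at (319,56). I'll refine the position with a mask.

```bash
python3 - <<'E'
from h import *
s=sense();W=cam('wrist',s);im=cv2.imread('pics/w2.png');
g=cv2.GaussianBlur(im,(3,3),0).astype(int)
b=g[...,0]-g[...,2]  # blue-red : bolts are warmer than bench
m=((b<4)).astype(np.uint8); print('bench',b[100,200],'bolt',b[153,317],b[153,300],g[153,300],g[100,200])
for r in (140,146,152,156):
    print(r,[(c,tuple(g[r,c])) for c in range(276,362,3)] if r==152 else '')
gr=cv2.cvtColor(im,cv2.COLOR_BGR2GRAY).astype(int)
for r in(146,150):print(r,gr[r,274:362].tolist())
for c in(300,335):print(c,gr[138:168,c].tolist())
E
```

```text
bench 8 bolt 8 7 [107 103 100] [136 131 128]
140 
146 
152 [(276, (np.int64(135), np.int64(130), np.int64(126))), (279, (np.int64(134), np.int64(129), np.int64(126))), (282, (np.int64(89), np.int64(90), np.int64(91))), (285, (np.int64(86), np.int64(91), np.int64(92))), (288, (np.int64(96), np.int64(101), np.int64(100))), (291, (np.int64(95), np.int64(101), np.int64(99))), (294, (np.int64(106), np.int64(103), np.int64(99))), (297, (np.int64(107), np.int64(103), np.int64(100))), (300, (np.int64(106), np.int64(103), np.int64(99))), (303, (np.int64(106), np.int64(103), np.int64(99))), (306, (np.int64(106), np.int64(102), np.int64(99))), (309, (np.int64(106), np.int64(103), np.int64(99))), (312, (np.int64(106), np.int64(103), np.int64(99))), (315, (np.int64(106), np.int64(103), np.int64(100))), (318, (np.int64(106), np.int64(103), np.int64(99))), (321, (np.int64(106), np.int64(102), np.int64(99))), (324, (np.int64(105), np.int64(102), np.int64(99))), (327, (np.int64(105), np.int64(103), np.int64(99))), (330, (np.int64(104), np.int64(103), np.int64(99))), (333, (np.int64(105), np.int64(103
[... 892 characters left out ...]
, 131, 132]
150 [130, 128, 128, 129, 129, 130, 127, 88, 76, 78, 79, 92, 99, 99, 98, 97, 96, 95, 94, 97, 103, 102, 102, 102, 101, 101, 101, 100, 99, 97, 99, 100, 101, 100, 99, 98, 99, 100, 100, 99, 99, 99, 99, 99, 99, 98, 96, 98, 97, 95, 95, 97, 97, 96, 97, 96, 95, 96, 97, 97, 97, 97, 98, 99, 100, 100, 92, 89, 91, 92, 92, 94, 94, 96, 96, 76, 79, 82, 81, 85, 99, 134, 131, 129, 129, 131, 134, 133]
300 [133, 133, 132, 133, 134, 131, 131, 127, 100, 63, 83, 95, 101, 102, 102, 104, 103, 102, 102, 103, 100, 112, 135, 132, 132, 130, 129, 129, 134, 134]
335 [133, 133, 133, 133, 134, 133, 133, 133, 122, 81, 70, 88, 97, 102, 102, 103, 103, 102, 103, 102, 102, 101, 112, 132, 130, 128, 127, 127, 129, 130]
```

```bash
python3 - <<'E'
from h import *
s=sense();W=cam('wrist',s);im=cv2.imread('pics/w2.png');g=cv2.cvtColor(im,cv2.COLOR_BGR2GRAY).astype(float)
def mid(line,lo,th=117):
    i=np.where(line<th)[0]; a,b=i[0],i[-1]
    f=lambda i,j:(i+(line[i]-th)/(line[i]-line[j]))if line[i]!=line[j] else i
    return lo+f(a-1,a),lo+f(b+1,b)
# crown lower edge & upper edge at symmetric columns
for d in(10,14,18,22):
    r=[mid(g[136:170,int(round(317.6+k*d))],136) for k in(-1,1)];print(d,np.round(r,2).tolist())
# rod
P=[]
for r in(90,110,180,188):
    e=mid(g[r,300:336],300,117);P.append(plane(W,np.mean(e),r,.14));print(r,e)
d=P[-1]-P[0];print('rod yaw',np.degrees(np.arctan2(-d[0],d[1])),P[0],P[-1])
Rt=R.from_quat(s['tool_rot']).as_matrix()
for r,z in((150,.135),(153.5,.150)):
    C=plane(W,317.6,r,z);print('C',C,'tool shift',(Rt.T@(C-s['tcp_pos'])))
p=P[0][:2];n=d[:2]/np.linalg.norm(d[:2]);c=C[:2];print('along rod pt', p+n*((c-p)@n))
E
```

```text
10 [[146.25, 161.47], [146.94, 161.64]]
14 [[145.93, 160.28], [146.37, 161.55]]
18 [[145.37, 160.78], [146.14, 161.74]]
22 [[136.17, 159.26], [137.14, 160.84]]
90 (np.float64(309.7826086956522), np.float64(327.3863636363636))
110 (np.float64(309.2285714285714), np.float64(327.62068965517244))
180 (np.float64(308.2564102564103), np.float64(325.52))
188 (np.float64(308.2972972972973), np.float64(324.31111111111113))
rod yaw 169.7347871512982 [0.51031595 0.18125187 0.14      ] [0.4966876 0.1060002 0.14     ]
C [0.50239672 0.13600558 0.135     ] tool shift [ 0.03589652 -0.00390379  0.11614856]
C [0.50262265 0.13597058 0.15      ] tool shift [ 0.03589511 -0.00368093  0.10114847]
along rod pt [0.50213146 0.13605953]
```

```bash
python3 -m handwheel '[[[0,0,0,0.018,-0.0019,0,1],[0,0,1.6,0.018,-0.0019,0,1],[0,0,0,0,0,0.03,1],[0,0,0,0,0,0.03,1],[0,0,0,0,0,0.03,1],[0,0,0,0,0,0.03,1],[0,0,0,0,0,0.029,1],[0,0,0,0,0,0,1],[0,0,0,0,0,0,1]]]' 100; python3 - <<'E'
from h import *
print(tri(cam('scene'),(274.2,185.5),cam('side'),(308.75,156.3)))
s=sense();W=cam('wrist',s);print(s['tcp_pos'],s['force'])
im=snap('wrist','w3.png');cv2.imwrite('pics/w3c.png',im[:,:,::-1])
E
```

```text
t: 2.33
tcp_pos: [0.5033, 0.1368, 0.103]
tool_rot: [0.767, 0.642, 0.001, 0.0]
force: [0.1, 0.4, 1.3]
finger_gap: 1.008
gripper_force: 0.0
(array([ 0.61761472, -0.06903748,  0.12915961]), np.float64(0.005624126015674001))
[0.5032732  0.1368046  0.10295232] [0.05940163 0.35928358 1.29669969]
```

View pics/w3.png

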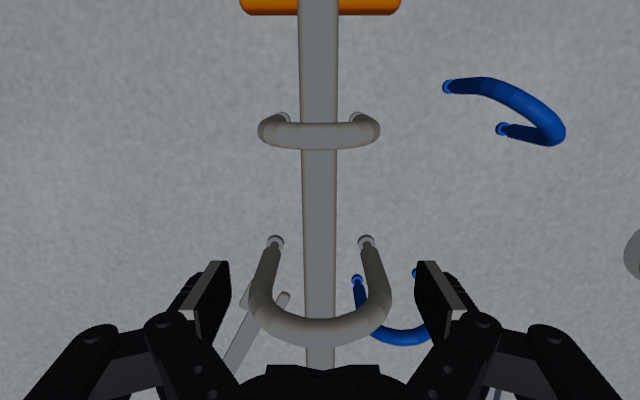

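The view shows the U-bolt between the open fingers: crown at (321,330), tips at (275,243) and (367,242), well centred between the pads at 229 and 416. I'll close the gripper.

```bash
python3 -m handwheel '[[[0,0,0,0,0,0,0],[0,0,0,0,0,0,0],[0,0,0,0,0,0,0],[0,0,0,0,0,0,0],[0,0,0,0,0,0,0],[0,0,0,0,0,0,0]]]' 100
```

```text
t: 3.12
tcp_pos: [0.504, 0.1363, 0.1042]
tool_rot: [0.767, 0.641, 0.002, 0.001]
force: [0.2, -0.2, 7.6]
finger_gap: 0.688
gripper_force: 105.1
```

```bash
python3 -m handwheel '[[[0,0,0,0,0,-0.01,0],[0,0,0,0,0,-0.02,0],[0,0,0,0,0,-0.025,0],[0,0,0,0,0,-0.025,0],[0,0,0,0,0,-0.02,0],[0,0,0,0,0,0,0],[0,0,0,0,0,0,0]]]' 100;  python3 - <<'E'
from h import *
im=snap('wrist','w4.png');s=sense();print(s['tcp_pos'],s['force'])
a=snapshot('side');f=cv2.resize(a[90:240,220:400],(480,400))[:,:,::-1]
cv2.imwrite('pics/w4b.png',np.hstack([im[:,160:480,::-1],f]))
E
```

```text
t: 4.0
tcp_pos: [0.5019, 0.1361, 0.2019]
tool_rot: [0.767, 0.641, -0.0, -0.0]
force: [0.1, 1.0, -0.6]
finger_gap: 0.684
gripper_force: 107.0
[0.50175279 0.13613761 0.20153236] [-0.4284798  -0.15972345  0.20699813]
```

View pics/w4b.png

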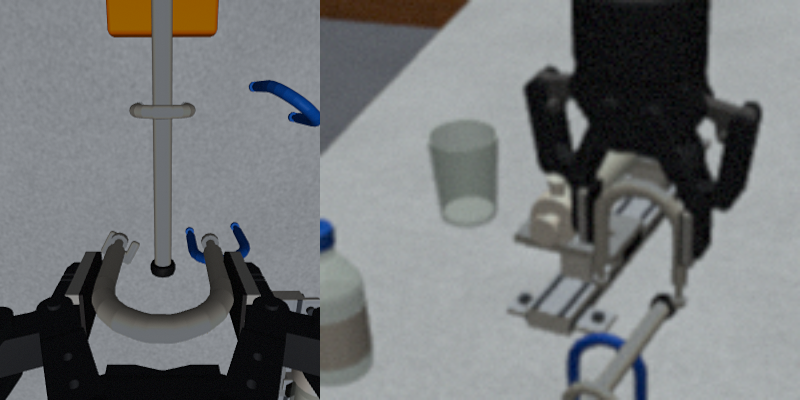

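The view shows the U-bolt clear of the rod and held across both legs: tips at about (279,239) and (370,239), crown at (322,325). The small one is still hanging. Next I'll measure the tips and crown in the tool frame numerically.

```bash
python3 - <<'E'
from h import *
im=cv2.imread('pics/w4.png');g=cv2.cvtColor(im,cv2.COLOR_BGR2GRAY)
p=camera_params('wrist');K,_=cam('scene');K=np.array([[p['fx'],0,p['cx']],[0,p['fy'],p['cy']],[0,0,1]]);C=(K,np.array(p['mount']))
for n,P in dict(tipL=(0,-.026,.027),tipR=(0,.026,.027),legL=(0,-.026,0),legR=(0,.026,0),crown=(0,0,-.054),crownmid_near=(-.005,0,-.049),crownmid_far=(.005,0,-.049)).items():print(n,proj(C,np.array(P)).round(1))
print('L');
for r in range(226,262,2):print(r,g[r,264:296].tolist())
print('R')
for r in range(226,262,2):print(r,g[r,354:386].tolist())
for c in(306,322,338):print(c,g[306:352,c].tolist())
E
```

```text
tipL [277.6 238.9]
tipR [367.2 238.8]
legL [270.5 262.6]
legR [374.3 262.5]
crown [322.3 342.9]
crownmid_near [322.3 343.7]
crownmid_far [322.3 320.9]
L
226 [138, 134, 131, 132, 134, 137, 137, 135, 132, 132, 134, 134, 132, 132, 136, 136, 135, 134, 132, 134, 137, 139, 137, 136, 133, 131, 131, 134, 138, 140, 140, 139]
228 [134, 134, 134, 134, 134, 135, 138, 140, 140, 138, 135, 133, 132, 132, 132, 134, 136, 137, 138, 139, 139, 137, 135, 133, 134, 135, 136, 138, 138, 141, 143, 141]
230 [138, 137, 135, 134, 135, 137, 136, 125, 122, 122, 128, 137, 139, 139, 139, 138, 137, 137, 136, 136, 134, 134, 132, 134, 134, 136, 138, 138, 134, 132, 132, 134]
232 [140, 138, 139, 142, 143, 132, 78, 90, 92, 84, 71, 54, 90, 126, 123, 102, 104, 122, 125, 134, 139, 136, 133, 136, 138, 139, 138, 134, 129, 129, 131, 133]
234 [140, 139, 139, 140, 131, 95, 112, 111, 112, 99, 65, 44, 53, 62, 70, 69, 54, 51, 44, 44, 67, 107, 131, 135, 135, 138, 136, 136, 135, 136, 137, 136]
236 [140, 139, 139, 119, 94, 112, 111, 109, 67, 68, 96, 112, 111, 110, 111, 113, 115, 113, 104, 91, 59, 40, 54, 114, 140, 137, 134, 134, 137, 
[... 4441 characters left out ...]
4, 52, 54, 54, 53, 52, 34, 2, 5]
306 [139, 139, 140, 139, 140, 146, 131, 40, 46, 50, 55, 61, 62, 67, 72, 76, 81, 87, 92, 96, 100, 104, 105, 107, 108, 108, 108, 108, 109, 109, 110, 109, 109, 108, 108, 107, 114, 133, 137, 136, 135, 137, 137, 139, 137, 135]
322 [137, 139, 142, 143, 143, 142, 143, 131, 57, 43, 52, 56, 60, 65, 69, 75, 82, 86, 92, 99, 102, 106, 107, 106, 108, 107, 108, 108, 107, 109, 109, 110, 109, 109, 109, 107, 109, 123, 138, 141, 142, 141, 140, 139, 139, 139]
338 [138, 139, 138, 140, 142, 142, 121, 36, 47, 51, 57, 61, 65, 70, 74, 80, 87, 92, 96, 101, 104, 105, 106, 107, 108, 108, 108, 108, 108, 109, 109, 109, 108, 108, 107, 107, 123, 145, 140, 135, 133, 134, 138, 142, 142, 138]
```

```bash
python3 -m handwheel '[[[0,0,0,-0.0272,0.0191,0,0],[0,0,0,-0.0272,0.0191,0,0],[0,0,0,-0.0272,0.0191,0,0],[0,0,0,-0.0272,0.0191,0,0],[0,0,0,-0.0272,0.0191,0,0],[0,0,0,-0.0272,0.0191,0,0],[0,0,0,-0.0272,0.0191,0,0],[0,0,0,-0.0272,0.0191,0,0],[0,0,0,0,0,0.015,0],[0,0,0,0,0,0.015,0],[0,0,0,0,0,0,0],[0,0,0,0,0,0,0]]]' 100;  python3 - <<'E'
from h import *
s=sense();im=snap('wrist','w5.png');print(s['tcp_pos'],s['force'],s['finger_gap']);np.save('s5.npy',np.r_[s['tcp_pos'],s['tool_rot']])
cv2.imwrite('pics/w5c.png',cv2.resize(im[130:350,180:460,::-1],(760,597),interpolation=3))
E
```

```text
t: 5.6
tcp_pos: [0.6141, -0.1041, 0.172]
tool_rot: [0.767, 0.642, -0.0, -0.0]
force: [-0.2, -0.8, -1.0]
finger_gap: 0.688
gripper_force: 107.0
[ 0.61413131 -0.10405728  0.17204313] [-0.18294756 -0.824133   -0.96255253] 0.6875972136181536
```

View pics/w5c.png

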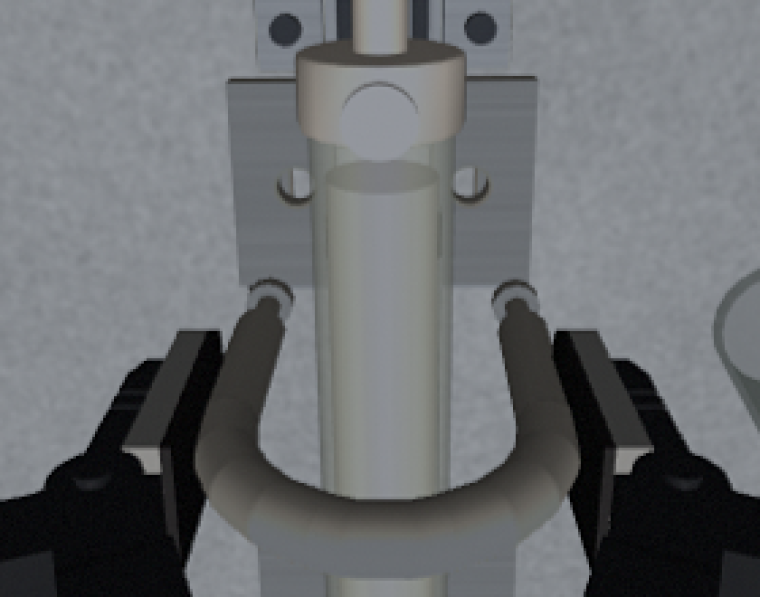

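The crop shows the holes at (289.4,198.5) and (353.0,198.5) in full-image pixels, in the same row, so yaw is aligned. The leg tips are at (279.1,241) and (370.1,241).

```bash
python3 - <<'E'
from h import *
a=np.load('s5.npy');s=dict(tcp_pos=a[:3],tool_rot=a[3:]);W=cam('wrist',s);Rt=R.from_quat(a[3:]).as_matrix()
H=[plane(W,*p,.067) for p in((289.4,198.5),(353.0,198.5))];d=H[1]-H[0]
T=[plane(W,*p,a[2]-.0255) for p in((279.1,241),(370.1,241))]
print(H,np.linalg.norm(d),np.degrees(np.arctan2(d[1],d[0])),np.degrees(np.arctan2(*Rt[[1,0],1])))
f=lambda P:(Rt.T@(P-a[:3])).round(4)
print('tool: holes',f(H[0]),f(H[1]),'tips',f(T[0]),f(T[1]))
print('mid diff', f(sum(H)/2)-f(sum(T)/2))
for dx in(-.002,.0,.002):print(dx,[proj(cam('wrist',s),a[:3]+Rt@[dx+o,.026,.0245]).round(1).tolist() for o in(0,)])
E
```

```text
[array([ 0.58730639, -0.10092895,  0.067     ]), array([ 0.63813271, -0.11005519,  0.067     ])] 0.05163916391469357 -10.179408489631012 -10.134026229346892
tool: holes [-0.0017 -0.0269  0.1051] [-0.0017  0.0248  0.105 ] tips [-0.0006 -0.025   0.0255] [-0.0006  0.0275  0.0255]
mid diff [-0.0011 -0.0023  0.0795]
-0.002 [[367.6, 243.9]]
0.0 [[367.8, 240.7]]
0.002 [[367.9, 237.6]]
```

```bash
python3 - <<'E'
from h import *
for n,rows in(('w3.png',(240,244,256,266,276,286,296,306)),('w5.png',(240,244,256,266,276,286,296,306))):
    g=cv2.cvtColor(cv2.imread('pics/'+n),cv2.COLOR_BGR2GRAY).astype(int)
    print(n)
    for r in rows: print(r,g[r,246:300:1].tolist(),'|',g[r,350:400:1].tolist())
E
```

```text
w3.png
240 [135, 132, 132, 132, 135, 136, 136, 135, 134, 134, 133, 134, 135, 137, 139, 140, 139, 138, 138, 138, 134, 99, 99, 110, 109, 109, 110, 108, 104, 106, 110, 111, 113, 113, 112, 81, 54, 89, 140, 135, 135, 136, 138, 140, 140, 139, 140, 139, 140, 142, 144, 143, 142, 139] | [138, 140, 142, 142, 139, 138, 139, 127, 49, 67, 98, 111, 109, 110, 109, 104, 102, 101, 105, 108, 112, 112, 111, 104, 111, 145, 142, 140, 138, 138, 139, 140, 140, 138, 135, 133, 132, 133, 134, 136, 138, 141, 142, 143, 142, 141, 140, 139, 138, 136]
244 [141, 137, 134, 131, 133, 136, 139, 139, 138, 138, 137, 136, 135, 136, 137, 138, 139, 138, 137, 135, 117, 110, 113, 111, 82, 47, 53, 53, 52, 52, 50, 49, 60, 107, 109, 108, 105, 97, 134, 139, 139, 139, 139, 138, 138, 137, 137, 137, 138, 137, 137, 137, 138, 140] | [135, 137, 138, 138, 138, 139, 139, 128, 98, 113, 112, 111, 90, 42, 49, 51, 54, 52, 53, 51, 56, 93, 110, 108, 109, 123, 139, 139, 139, 140, 143, 142, 142, 139, 137, 137, 138, 138, 137, 137, 137, 137, 140, 141, 141, 139, 139, 139, 141, 140]
256 [134, 135, 134, 133, 133, 131, 132, 134, 132, 132, 134, 135, 1
[... 5772 characters left out ...]
136, 138, 138, 138, 138, 136, 135, 133, 127, 100, 110] | [146, 144, 144, 145, 145, 144, 142, 142, 140, 141, 141, 140, 138, 137, 137, 138, 137, 129, 74, 37, 41, 44, 47, 51, 51, 51, 54, 55, 56, 58, 59, 61, 63, 64, 66, 66, 69, 71, 73, 74, 78, 81, 74, 35, 2, 8, 9, 6, 4, 7]
306 [5, 6, 5, 11, 1, 6, 12, 48, 85, 78, 77, 74, 78, 85, 88, 86, 84, 81, 79, 76, 75, 72, 70, 68, 67, 65, 63, 63, 60, 59, 58, 56, 55, 54, 51, 50, 48, 46, 43, 39, 46, 92, 131, 130, 140, 143, 141, 139, 141, 144, 145, 141, 112, 107] | [142, 142, 143, 143, 137, 130, 101, 54, 39, 42, 44, 48, 51, 53, 54, 56, 57, 59, 60, 62, 64, 65, 66, 68, 71, 73, 75, 77, 80, 82, 84, 86, 89, 84, 78, 78, 81, 84, 86, 89, 92, 85, 15, 3, 4, 9, 7, 6, 4, 6]
```

The U-bolt has tilted about 1.3° in the grip. I'll square it, centre it over the holes and descend astride the cartridge.

```bash
python3 -m handwheel '[[[1.3,0,0,0,0,0,0],[0,0,0,-0.0011,-0.0017,0,0],[0,0,0,0,0,0,0],[0,0,0,0,0.0002,0.008,0],[0,0,0,0,0.0002,0.01,0],[0,0,0,0,0,0,0],[0,0,0,0,0,0,0]]]' 100;  python3 - <<'E'
from h import *
s=sense();im=snap('wrist','w6.png');a=np.r_[s['tcp_pos'],s['tool_rot']];np.save('s6.npy',a);print(a.round(4),s['force'])
g=cv2.cvtColor(im,cv2.COLOR_RGB2GRAY).astype(int);W=cam('wrist',s);Rt=R.from_quat(a[3:]).as_matrix()
for y in(-.026,.026):print('hole pred',proj(W,np.r_[(np.load('s5.npy')[:3]+R.from_quat(np.load('s5.npy')[3:]).as_matrix()@[-.0017,y-.00105,0])[:2],.067]).round(1))
for r in(240,243,256,276,286):print(r,g[r,262:296].tolist(),'|',g[r,352:386].tolist())
print('holes')
for r in range(182,208,2):print(r,g[r,272:304].tolist(),'|',g[r,338:372].tolist())
E
```

```text
t: 6.52
tcp_pos: [0.6125, -0.1058, 0.1541]
tool_rot: [0.767, 0.641, -0.007, -0.009]
force: [1.5, -0.0, -1.0]
finger_gap: 0.686
gripper_force: 107.0
[ 0.6125 -0.1058  0.1541  0.7671  0.6414 -0.0074 -0.0089] [ 1.46649185 -0.0445669  -0.98789971]
hole pred [291.2 203.4]
hole pred [359.8 203.8]
240 [142, 142, 142, 142, 144, 143, 124, 107, 110, 112, 112, 112, 109, 83, 48, 50, 51, 51, 49, 55, 89, 111, 110, 112, 109, 58, 87, 111, 109, 109, 109, 109, 110, 109] | [93, 110, 109, 108, 109, 108, 109, 109, 105, 56, 82, 114, 111, 110, 106, 95, 69, 49, 48, 50, 64, 90, 107, 110, 110, 112, 111, 108, 107, 108, 114, 143, 142, 145]
243 [141, 140, 138, 138, 139, 139, 140, 140, 129, 104, 104, 100, 60, 52, 55, 53, 54, 53, 51, 50, 53, 89, 111, 110, 110, 120, 138, 134, 134, 133, 134, 135, 135, 135] | [127, 135, 134, 134, 134, 133, 134, 135, 134, 118, 111, 112, 113, 110, 47, 48, 48, 52, 52, 53, 53, 50, 60, 106, 110, 108, 114, 144, 146, 143, 141, 141, 141, 143]
256 [143, 142, 58, 48, 52, 51, 53, 55, 54, 54, 55, 54, 53, 53, 53, 52, 51, 52, 53, 51, 50, 70, 128, 136, 134, 135, 137, 138, 140, 137, 138, 141, 143, 1
[... 4425 characters left out ...]
, 108, 111, 111, 98, 53, 110, 110, 110, 110, 110]
204 [107, 109, 107, 108, 107, 107, 108, 107, 108, 109, 106, 79, 43, 58, 107, 112, 108, 91, 114, 141, 141, 142, 138, 108, 109, 112, 104, 113, 116, 113, 117, 121] | [121, 120, 120, 121, 122, 126, 124, 122, 115, 119, 116, 113, 108, 100, 87, 122, 139, 139, 140, 140, 140, 140, 135, 77, 112, 110, 84, 42, 58, 111, 110, 110, 110, 110]
206 [108, 107, 107, 108, 107, 109, 108, 108, 107, 108, 108, 104, 55, 47, 50, 64, 87, 89, 114, 141, 145, 140, 133, 105, 87, 86, 105, 112, 115, 113, 117, 121] | [135, 137, 138, 136, 133, 130, 125, 121, 115, 119, 115, 113, 108, 101, 80, 51, 112, 131, 137, 136, 142, 138, 129, 75, 70, 48, 45, 57, 90, 106, 109, 110, 109, 109]
```

```bash
python3 - <<'E'
from h import *
a=np.load('s6.npy');s=dict(tcp_pos=a[:3],tool_rot=a[3:]);W=cam('wrist',s);Rt=R.from_quat(a[3:]).as_matrix()
H=(plane(W,282.7,202.5,.067)+plane(W,366.6,202.5,.067))/2
tip=a[:3]+Rt@[-.0006,.00125,.0255]; bend=a[:3]+Rt@[0,.0001,-.023]
yt=np.array([.983,-.177]);xt=np.array([.177,.983])
print(H,tip,bend)
for P in(tip,bend):print('hole-minus', 'x',(H-P)[:2]@xt,'y',(H-P)[:2]@yt)
print(Rt.round(4).tolist())
E
```

```text
[ 0.61228807 -0.10453862  0.067     ] [ 0.61307562 -0.10652832  0.1285472 ] [ 0.61315247 -0.10593417  0.17706085]
hole-minus x 0.0018164765863812522 y -0.0011263441587073
hole-minus x 0.001218829830495622 y -0.0010967193803023845
[[0.1771, 0.9839, -0.0227], [0.9842, -0.177, 0.0041], [0.0, -0.0231, -0.9997]]
```

```bash
python3 -m handwheel '[[[0,0,0,0.0010,-0.0009,0,0],[0,0,0,0,0.0003,0.013,0],[0,0,0,0,0.0003,0.013,0],[0,0,0,0,0.0003,0.013,0],[0,0,0,0,0.0003,0.013,0],[0,0,0,0,0,0,0],[0,0,0,0,0,0,0]]]' 100;  python3 - <<'E'
from h import *
s=sense();im=snap('wrist','w7.png');a=np.r_[s['tcp_pos'],s['tool_rot']];np.save('s7.npy',a);print(a.round(4),s['force'])
L=cv2.resize(im[190:270,250:310,::-1],(400,533),interpolation=3);Q=cv2.resize(im[190:270,340:400,::-1],(400,533),interpolation=3)
cv2.imwrite('pics/w7c.png',np.hstack([L,Q]))
E
```

```text
t: 7.45
tcp_pos: [0.6121, -0.1048, 0.1024]
tool_rot: [0.767, 0.641, -0.007, -0.009]
force: [-0.1, 0.5, -1.1]
finger_gap: 0.687
gripper_force: 107.0
[ 0.6121 -0.1048  0.1024  0.7671  0.6414 -0.0072 -0.0086] [-0.13595773  0.54059335 -1.06781739]
```

View pics/w7c.png

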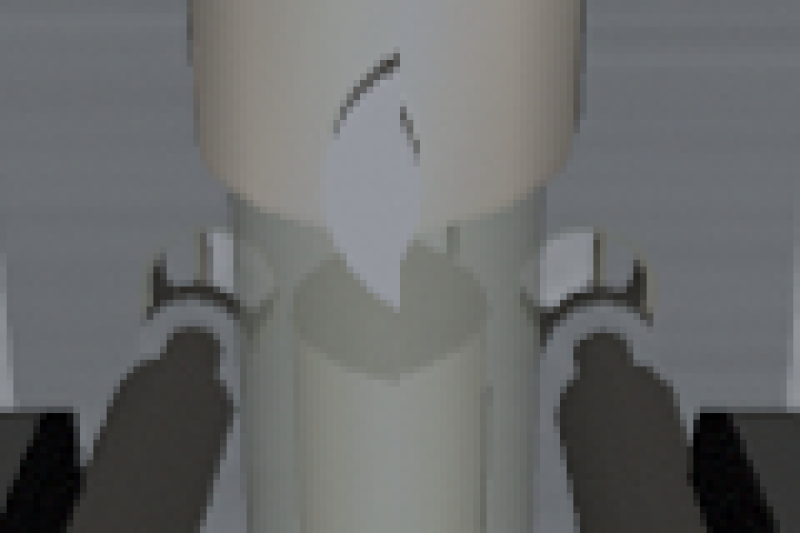

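The crop shows both leg tips just in front of the holes. The hole centres are near (281.5,~233) and (368.3,~233), the tips at columns 278.8 and 370.8, and both midpoints are at 324.8, so they are centred across. I'll check the along-cartridge offset numerically.

```bash
python3 - <<'E'
from h import *
a=np.load('s7.npy');s=dict(tcp_pos=a[:3],tool_rot=a[3:]);W=cam('wrist',s);Rt=R.from_quat(a[3:]).as_matrix()
p=camera_params('wrist');C=(W[0],np.array(p['mount']))
for zr in(.0215,.0235,.0255):
  print(zr,[(x,proj(C,np.array([x+.005,.027,zr])).round(1).tolist()) for x in(-.002,-.001,0,.001)])
for o in(-.002,0,.002,.004):
  q=a[:3]+Rt@[o,.026+.001,0];q[2]=.067
  e=q+Rt@[.00575,0,0]; print('hole o',o,proj(W,q).round(1),'top edge',proj(W,e).round(1),'bottom',proj(W,q-Rt@[.00575,0,0]).round(1))
E
```

```text
0.0215 [(-0.002, [370.5, 238.3]), (-0.001, [370.6, 236.7]), (0, [370.7, 235.0]), (0.001, [370.8, 233.4])]
0.0235 [(-0.002, [370.0, 236.7]), (-0.001, [370.1, 235.1]), (0, [370.2, 233.5]), (0.001, [370.3, 231.9])]
0.0255 [(-0.002, [369.5, 235.2]), (-0.001, [369.6, 233.6]), (0, [369.7, 232.0]), (0.001, [369.8, 230.4])]
hole o -0.002 [368.3 236.2] top edge [368.7 227.5] bottom [367.9 244.8]
hole o 0 [368.5 233.2] top edge [368.9 224.4] bottom [368.1 241.8]
hole o 0.002 [368.6 230.1] top edge [369.  221.3] bottom [368.2 238.8]
hole o 0.004 [368.8 227.1] top edge [369.2 218.2] bottom [368.3 235.8]
```

Aligned to within about 1 mm. I'll descend gently, watching the force.

```bash
python3 -m handwheel '[[[0,0,0,0,0.0001,0.003,0],[0,0,0,0,0,0.003,0],[0,0,0,0,0.0001,0.003,0],[0,0,0,0,0,0.001,0],[0,0,0,0,0,0,0]]]' 100; python3 -m handwheel '[[[0,0,0,0,0,0.001,0],[0,0,0,0,0,0,0]]]' 100
```

```text
t: 8.12
tcp_pos: [0.6118, -0.1046, 0.0922]
tool_rot: [0.767, 0.641, -0.007, -0.009]
force: [0.9, 0.4, -1.0]
finger_gap: 0.686
gripper_force: 107.0
t: 8.38
tcp_pos: [0.6118, -0.1047, 0.0914]
tool_rot: [0.767, 0.641, -0.007, -0.009]
force: [0.7, 0.2, -1.1]
finger_gap: 0.685
gripper_force: 107.0
```

```bash
python3 -m handwheel '[[[0,0,0,0,0,0.0015,0],[0,0,0,0,0,0.0015,0],[0,0,0,0,0,0,0]]]' 100; python3 -m handwheel '[[[0,0,0,0,0.0001,0.0015,0],[0,0,0,0,0.0001,0.0015,0],[0,0,0,0,0,0,0]]]' 100;python3 -m handwheel '[[[0,0,0,0,0.0001,0.0015,0],[0,0,0,0,0,0,0]]]' 100
```

```text
t: 8.75
tcp_pos: [0.6116, -0.1046, 0.0882]
tool_rot: [0.767, 0.641, -0.007, -0.009]
force: [-0.2, 0.4, -0.6]
finger_gap: 0.685
gripper_force: 107.0
t: 9.12
tcp_pos: [0.6118, -0.1046, 0.0852]
tool_rot: [0.767, 0.641, -0.007, -0.009]
force: [-0.3, 0.1, -0.4]
finger_gap: 0.685
gripper_force: 107.0
t: 9.38
tcp_pos: [0.6119, -0.1047, 0.0837]
tool_rot: [0.767, 0.641, -0.007, -0.009]
force: [-0.4, -0.7, -2.1]
finger_gap: 0.688
gripper_force: 107.0
```

```bash
for i in 1 2 3; do python3 -m handwheel '[[[0,0,0,0,0,0.0015,0],[0,0,0,0,0.0001,0.0010,0],[0,0,0,0,0,0,0]]]' 110 | egrep 'tcp_pos|force'; done
```

```text
tcp_pos: [0.6122, -0.1048, 0.0818]
force: [-0.4, 0.1, 2.4]
gripper_force: 118.3
tcp_pos: [0.6121, -0.1047, 0.0784]
force: [-0.4, -0.5, -0.4]
gripper_force: 118.2
tcp_pos: [0.6121, -0.1047, 0.0769]
force: [-0.6, -0.1, 5.0]
gripper_force: 118.6
```

```bash
for i in 1 2 3; do python3 -m handwheel '[[[0,0,0,0,0,0.0012,0],[0,0,0,0,0,0,0]]]' 110 | egrep 'tcp_pos|force'; done
```

```text
tcp_pos: [0.6119, -0.1047, 0.0747]
force: [-0.0, 0.0, -1.1]
gripper_force: 118.1
tcp_pos: [0.6119, -0.1046, 0.0731]
force: [1.7, -0.9, -3.8]
gripper_force: 117.9
tcp_pos: [0.6119, -0.1047, 0.0726]
force: [0.7, -0.6, -0.3]
gripper_force: 118.1
```

```bash
for i in 1 2 3; do python3 -m handwheel '[[[0,0,0,0,0,0.001,0],[0,0,0,0,0,0,0]]]' 110 | egrep 'tcp_pos|force'; done
```

```text
tcp_pos: [0.612, -0.1047, 0.0722]
force: [-0.6, 0.5, 4.1]
gripper_force: 118.4
tcp_pos: [0.612, -0.1047, 0.0715]
force: [-1.8, 0.7, 6.3]
gripper_force: 118.9
tcp_pos: [0.6121, -0.1047, 0.0709]
force: [-1.8, -0.2, 8.6]
gripper_force: 119.1
```

```bash
for i in 1 2 3; do python3 -m handwheel '[[[0,0,0,0,0,0.001,0],[0,0,0,0,0,0,0]]]' 110 | egrep 'tcp_pos|force'; done
```

```text
tcp_pos: [0.6121, -0.1047, 0.0702]
force: [-2.8, 1.3, 9.5]
gripper_force: 119.3
tcp_pos: [0.6121, -0.1047, 0.0695]
force: [-3.3, 1.3, 11.3]
gripper_force: 119.5
tcp_pos: [0.6121, -0.1047, 0.0688]
force: [-4.8, 0.4, 13.0]
gripper_force: 119.7
```

```bash
for i in 1 2; do python3 -m handwheel '[[[0,0,0,0,0,0.0009,0],[0,0,0,0,0,0,0]]]' 110 | egrep 'tcp_pos|force'; done; python3 - <<'E'
from h import *
s=sense();print(s['tcp_pos'],s['ft_torque'],s['force'])
E
```

```text
tcp_pos: [0.6122, -0.1047, 0.0684]
force: [-5.3, 1.1, 16.0]
gripper_force: 120.2
tcp_pos: [0.6122, -0.1047, 0.0684]
force: [-4.4, 1.2, 20.1]
gripper_force: 120.7
[ 0.61218122 -0.10474208  0.06836628] [ 0.20808355  0.79368634 -0.00156211] [-4.42501127  1.20788909 20.06542968]
```

The descent has stopped hard at TCP z 0.0684, which probably means the fingertips are on the plate. I'll ease off, open, level the tool, regrip a little higher and press again.

```bash
python3 -m handwheel '[[[0,0,0,0,0,-0.001,0],[0,0,0,0,0,-0.0008,0],[0,0,0,0,0,0,0]]]' 110 | egrep 'tcp_pos|force'; python3 -m handwheel '[[[0,0,0,0,0,-0.001,0.3],[0,0,0,0,0,-0.001,0.8],[0,0,0,0,0,0,0.85],[0,0,0,0,0,0,0.85],[0,0,0,0,0,0,0.85]]]' 110; python3 - <<'E'
from h import *
s=sense();snap('wrist','w8.png');a=np.r_[s['tcp_pos'],s['tool_rot']];np.save('s8.npy',a);print(s['force'],s['ft_torque'])
g=cv2.cvtColor(cv2.imread('pics/w8.png'),cv2.COLOR_BGR2GRAY).astype(int)
for c in(306,322,338):print(c,g[290:370,c].tolist())
E
```

```text
tcp_pos: [0.6121, -0.1047, 0.0689]
force: [-3.4, 1.1, 13.0]
gripper_force: 119.9
t: 14.25
tcp_pos: [0.6117, -0.1046, 0.0683]
tool_rot: [0.767, 0.641, -0.007, -0.009]
force: [0.9, -0.1, 0.6]
finger_gap: 0.852
gripper_force: 0.0
[ 0.88872279 -0.08295453  0.5923834 ] [0.01206423 0.01017452 0.00785831]
306 [141, 142, 141, 141, 141, 142, 142, 141, 141, 141, 141, 142, 141, 141, 142, 142, 142, 142, 142, 141, 142, 142, 141, 142, 141, 142, 142, 142, 144, 139, 107, 39, 47, 53, 56, 59, 63, 67, 72, 76, 80, 85, 91, 95, 99, 104, 106, 106, 108, 109, 109, 110, 108, 109, 108, 110, 109, 109, 108, 109, 108, 116, 137, 142, 141, 141, 141, 140, 141, 142, 141, 141, 141, 140, 141, 143, 129, 38, 7, 10]
322 [144, 143, 143, 143, 143, 143, 142, 142, 143, 142, 142, 142, 142, 142, 143, 143, 142, 143, 143, 142, 143, 143, 142, 142, 142, 142, 142, 142, 142, 143, 145, 130, 36, 46, 51, 56, 61, 65, 71, 74, 79, 86, 90, 96, 100, 104, 107, 108, 108, 109, 109, 109, 109, 109, 109, 109, 109, 111, 109, 109, 108, 109, 126, 143, 141, 141, 141, 141, 141, 141, 141, 141, 141, 141, 142, 141, 142, 141, 144, 132]
338 [141, 141, 141, 142, 141, 141, 141, 142, 141, 141, 141, 142, 141, 141, 141, 141, 141, 141, 141, 141, 141, 141, 141, 142, 140, 140, 140, 141, 142, 137, 102, 39, 46, 53, 57, 61, 64, 69, 72, 77, 82, 88, 94, 97, 102, 104, 105, 107, 108, 108, 107, 109, 109, 108, 109, 109, 109, 109, 108, 108, 108, 120, 143, 141, 140, 141, 140, 141, 141, 140, 141, 141, 140, 140, 141, 142, 130, 61, 5, 8]
```

```bash
python3 - <<'E'
from h import *
a=np.load('s8.npy');p=camera_params('wrist');K=np.array([[p['fx'],0,p['cx']],[0,p['fy'],p['cy']],[0,0,1]]);C=(K,np.array(p['mount']));Mi=np.linalg.inv(C[1])
def crown(x0,zb): # silhouette rows of 5mm-radius bar along tool y at radius 26 above bend
    c=(Mi@np.r_[x0,0,zb-.026,1])[1:3]; ph=np.arctan2(c[0],c[1]); d=np.arcsin(.005/np.hypot(*c))
    return [round(float(p['cy']+p['fy']*np.tan(ph+k*d)),1) for k in(-1,1)]
print('w4 meas 313.7 343.3');[print(z,[(x,crown(x,z)) for x in(-.001,0,.001)]) for z in(-.021,-.023,-.025)]
print('w8 meas 321.7 352.4');[print(z,[(x,crown(x,z)) for x in(-.001,0,.001)]) for z in(-.023,-.025,-.027,-.029)]
E
```

```text
w4 meas 313.7 343.3
-0.021 [(-0.001, [316.1, 345.9]), (0, [313.9, 343.6]), (0.001, [311.6, 341.4])]
-0.023 [(-0.001, [319.8, 350.2]), (0, [317.5, 347.9]), (0.001, [315.2, 345.6])]
-0.025 [(-0.001, [323.6, 354.6]), (0, [321.3, 352.3]), (0.001, [318.9, 350.0])]
w8 meas 321.7 352.4
-0.023 [(-0.001, [319.8, 350.2]), (0, [317.5, 347.9]), (0.001, [315.2, 345.6])]
-0.025 [(-0.001, [323.6, 354.6]), (0, [321.3, 352.3]), (0.001, [318.9, 350.0])]
-0.027 [(-0.001, [327.5, 359.2]), (0, [325.2, 356.9]), (0.001, [322.8, 354.5])]
-0.029 [(-0.001, [331.5, 364.0]), (0, [329.2, 361.6]), (0.001, [326.8, 359.2])]
```

The force trace and release height agree: the bend was pressed to about 22 mm, the cartridge's soft limit, at 20 N or less. It sprang back to about 26 mm, where an unlatched bolt would stand at 28 or more. I'll retreat straight up and verify it from outside.

```bash
python3 -m handwheel '[[[0,0,0,0,-0.0002,-0.01,0.85],[0,0,0,0,-0.0005,-0.02,0.85],[0,0,0,0,-0.0006,-0.025,0.85],[0,0,0,0,-0.0006,-0.025,0.85],[-1.3,0,0,0,-0.0006,-0.02,0.85],[0,0,0,0,0,-0.02,0.85],[0,0,0,0.03,0,0,0.85],[0,0,0,0,0,0,0.85],[0,0,0,0,0,0,0.85]]]' 110; python3 - <<'E'
from h import *
s=sense();w=snap('wrist','w9.png');sc=snap('scene','e.png');sd=snap('side','f.png');np.save('s9.npy',np.r_[s['tcp_pos'],s['tool_rot']])
c=lambda im,u,v,w_,h,W,H:cv2.resize(im[v:v+h,u:u+w_,::-1],(W,H),interpolation=3)
W=cam('wrist',s);u,v=proj(W,np.array([.612,-.105,.1])).round().astype(int);print(u,v)
cv2.imwrite('pics/final.png',np.vstack([np.hstack([c(sc,165,120,140,105,400,300),c(sd,280,105,100,75,400,300)]),np.hstack([cv2.resize(w[:,:,::-1],(480,300)),c(sd,220,190,160,150,320,300)])]))
E
```

```text
t: 15.42
tcp_pos: [0.6167, -0.0752, 0.1889]
tool_rot: [0.767, 0.642, -0.0, 0.0]
force: [0.6, 0.3, 0.7]
finger_gap: 0.852
gripper_force: 0.0
323 239
```

View pics/final.png

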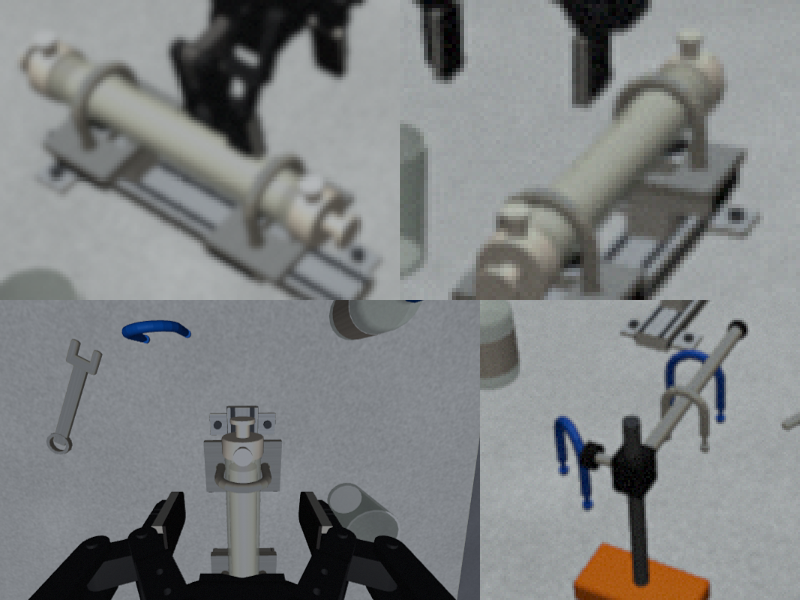

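The final view shows the large U-bolt astride the cartridge at the open saddle (scene crop, ~(275,200)), upright and seated like the fitted one at (100,105). The small U-bolt still hangs on the rod, and the look-alikes and bystanders haven't moved. The gripper is clear.

```bash
python3 -c "
from station import sign_off
print(sign_off())"
```

```text
the job is handed in; nothing more can be done
None
```

I fitted the larger U-bolt on the open saddle with both legs through the plate holes, released it and handed the job in at about 15.5 s. The snap-in is inferred from the force trace and the spring-back to about 26 mm, with no direct view of the wires. The highest wrist force I read while pressing was about 20 N, and the small U-bolt and everything else on the bench stayed where they were.

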